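# Lock the terminal cover back on the hot plate

### The arm

A 7-joint arm with a two-finger parallel gripper is mounted at the origin on the work surface. World frame = base frame: x ahead of the robot, y to its left, z up, the work surface at z = 0. Lengths are in m, angles in rad, forces in N, time in s.
With the tool pointing down it reaches from about 0.425 to 0.8 m from the base axis. Payload 8.3 kg.
Tool frame: the origin (TCP) lies midway between the tips of the shut fingers; the grasp point (between the pads) lies 19 mm behind it; z points along the fingers, y is the line along which they close (so a half turn about z gives the same grasp; the last joint's range is limited). The gripper opens to 85 mm and grips with 20 to 120 N. Pads are 22 mm wide; open, the fingers measure 114 mm over their backs; the gripper's body (76 mm by 85 mm) begins 54 mm behind the grasp point. The pads swing forward as they close: fully open they stand 13 mm farther back than shut.
Start: joints at [1.232, 0.383, 0.016, 1.37, -0.006, 1.388, -0.046], TCP at [0.17, -0.601, 0.231] pointing down, gripper open.
Joint ranges: [-2.95, 2.95], [-0.25, 2.06], [-1.52, 1.56], [0.18, 2.33], [-1.44, 4.58], [0.02, 2.06], [-3.01, 3.01]. Speed limits (rad/s): [2.39, 2.39, 3.01, 3.01, 3.14, 3.14, 3.14].

### API

Orientations are given as a 3x3 rotation matrix whose columns are the frame's x, y, z axes.
In Python, from plant import ctrl gives the robot as it stands. The module is installed in compiled form; this text tells all that it offers.
- The arm moves only by the tool apply_moves, never from a script. Its argument "deltas" is a list of rows, each a list of 2 entries, a list of its own where there are three numbers: the shift along the tool's x, y, z each as a share of 15 cm, from -1 to 1, then the turn about the tool's z as a share of 2 rad, from -1 to 1. In form: [[[tx, ty, tz], turn], ...]. A call has 1 to 10 rows; each row is the pose to reach, as a shift and turn from the pose commanded when the call began, along the tool's axes at that moment; what a row does not reach only later rows make up. A row lasts 1/8 s, in which the tool goes at most 62.5 mm and 10.7 degrees, less where a joint would pass 70% of its speed; a pose out of reach is approached as far as the arm can. A call with a number of a shift or a turn outside -1 to 1 is refused whole. A call with a gripper value outside its range is refused whole. "grip" is the closure, from 0 (fully open) to 1 (shut), set as the call begins (left out, the last holds). The fingers move at their own pace and stop on an object; "grip_force" is the grip in N (left out, the last holds). Time passes only in rows, so rows that repeat a pose let the fingers close. It gives the time, the measured TCP pose, the force, the opening and the grip force at its end, in the units of the state.
- ctrl.observe(): the state, without advancing time (a new reading comes with each control period).
- ctrl.grab_frame(name): name is "scene" or "top" or "wrist"; returns a dict with "color" (420x560x3 uint8, red, green, blue), "depth" (420x560 float32, m along the optical axis (not along the pixel's ray), 0 where there is no reading), "vfov" (degrees; the focal length in pixels is half the picture's height over the tangent of half this angle, whatever the lens; pixels are square), "cx", "cy" (the principal point, pixels), "R" (3x3) and "t" (3): a world point X has camera coordinates R X + t. Camera axes: x right, y down, z forward; pixel columns grow to the right and rows downward; lengths in m; the calibration is good to about 2 mm. The wrist camera is an equidistant fisheye: a pixel r from the principal point sees the ray r / f radians off the axis. A picture is of the moment at which its call begins.
- ctrl.finish_job(): hands the job in; it is judged then, once.
The state is a dict: "time_s": time; "joint_positions": joint angles; "joint_vel": joint speeds; "joint_torque": joint torques, N m; "ee_pos": TCP position; "tcp_rot": TCP orientation; "contact_force": force on the tool from outside, world axes, zero at the start; "wrist_torque": the same for the moment, N m; "width": finger opening in m; "grasp_force": force on a finger pad.
Only numpy, scipy, OpenCV 4.12 (cv2) and the standard library are available. Lean on these libraries where they do the work, as an engineer would, in place of code of your own. Each camera call takes 0.05 s, during which the arm holds its last target. There are 200 camera calls.

### The job

Put the loose cover back over the open terminal well in the hot plate's console and lock it with its wing-head quarter-turn fastener: press the seated cover down against its gasket by feel, turn the wing clockwise a quarter turn and ease off so that it rises into its locked detent and holds the cover down by itself when you let go. Press firmly (the gasket needs no more than about 12 N) but never force it, and leave the other things on the bench and on the hot plate as they are.

Things in the scene. Friction and masses are not known exactly. Their poses are not given: they have to be found in the camera images.
- opening (a point): Centre of the rectangular opening of the hot plate's terminal well, level with the console's flat grey top, 85 mm above the table. The opening is 100 mm along x, 70 mm along y; z is up. The console top is 330 mm (x) by 150 mm (y) about it. The hot plate is heavy and stays put.
- gasket_front (a point): Middle of the gasket's -x side, on the console top. The gasket is a soft black hollow-bulb rubber seal round the opening, 11 mm wide, standing 13 mm above the console top when free. It pushes back with 4 N at first and 0.6 N more per mm pressed, about 12 N when fully down.
- well_floor (a point): Middle of the well's floor, 52 mm below the console top, under the fastener's fixed steel receptacle: a 42 x 36 mm plate with a slot 34 mm (x) by 10 mm (y). Its face lies 1 to 8 mm below the console top: its bracket is set differently on every hot plate, so how far the cover must be pressed is not known beforehand.
- deck (a point): Middle of the heated deck's top, 330 x 330 mm, 16 mm higher than the console top; the deck's edge is 80 mm from the opening's centre.
- dial (a point): Top of the thermostat dial, 32 mm wide, 13 mm high, on the console top.
- cover_seat (a point): Centre of the underside of the loose cover's flange, an aluminium plate 130 (x) x 100 (y) x 4 mm, 0.25 kg in all, z up. Four round-ended corner pegs 9 mm thick reach 25 mm below it and fit in the opening with 1.2 mm play all round, either way round. It starts on the bench on its pegs. Seated on the free gasket this point is 13 mm above opening; locked, 4 to 12 mm.
- wing (a point): Grip point on the wing's axis, 29 mm above the flange underside. The wing: a flat black grip 46 mm long (x), 10 mm thick (y), from 11 to 44 mm above the flange underside, captive in the cover's centre; the cover can be carried by it. Below, its stud has a square cross bar 28 mm long, 6 mm thick, along the wing, 19 mm below the flange underside; it enters the slot with the wing along the cover's x.
- fastener (a joint): Angle of the wing in the cover, rad: 0 unlocked (its start; wing along the cover's x), growing clockwise from above, stop at 1.72, 0.06 N m stiff. Turns only with the seated cover pressed 4 to 11 mm into the gasket; 1 mm deeper the stud bottoms hard. At about 1.57, when pressure is eased, bar and cover rise 2.5 mm into the detent notch and stay locked.
- tin_a_mid (a point): Middle of a closed ink tin, 84 mm wide, 50 mm high; leave it.
- tin_b_mid (a point): Middle of another closed ink tin, 84 mm wide, 50 mm high; leave it.
- solvent_mid (a point): Middle of a plastic bottle, 72 mm wide, 170 mm high; leave it.
- brayer_mid (a point): Point 20 mm up in the ink roller's rubber drum (38 mm thick, 100 mm long along y; handle reaching 185 mm towards -x); leave it.
- copper_mid (a point): Middle of a copper plate 150 x 110 x 4 mm lying on the heated deck; leave it.
- spatula_grip (a point): Handle of an ink spatula lying on the bench; leave it.
- screwdriver_grip (a point): Handle of a screwdriver lying on the bench; leave it.

How it is judged:
On the way, in this order (a step that is already met when the one before it is completed fails the run):
1. the cover is seated in the opening on its gasket, the fastener not yet turned (horizontal distance between cover_seat and opening below 0.004 m and z of cover_seat in the frame of opening below 0.0155 m and angle between the x axis of cover_seat and the x axis of opening, either way round below 0.08 rad and value of joint fastener below 0.35 rad), for 0.1 s.
2. the wing is turned a quarter turn clockwise with the cover held down (value of joint fastener above 1.4 rad and z of cover_seat in the frame of opening below 0.0123 m), for 0.1 s.
At the end, for the whole second after the job is handed in: The cover lies level in the opening (centre within 4 mm, turned within 0.08 rad of it either way round, tilt under 0.05 rad), held down by its fastener less than 12.3 mm above the console top, the wing turned past 1.40 rad, everything at rest and let go (all of step 2 and horizontal distance between cover_seat and opening below 0.004 m and angle between the x axis of cover_seat and the x axis of opening, either way round below 0.08 rad and angle between cover_seat's own z axis and vertical below 0.05 rad and linear speed of cover below 0.02 m/s); the robot touches nothing.
It fails at once if the cover or its fastener bears on the hot plate with more than 28 N (contact force between cover and hotplate above 28 N).
It fails at once if a tin, the bottle, the roller, the spatula, the screwdriver or the copper plate is moved more than 30 mm (distance of any of tin_a_mid, tin_b_mid, solvent_mid, brayer_mid, copper_mid, spatula_grip, screwdriver_grip from where it was at the start of the episode above 0.03 m).
It also fails if it takes over 61 s, if anything falls off the work surface, if the arm or the gripper's body presses on something with over 40 N, if the wrist force passes 120 N, or if a joint passes its speed limit or range.

## Working session

There is one attempt and no reset: what is moved stays moved. The work goes in short steps, Python scripts to look and compute and a tool call to move; the robot and the scene stay as the last step left them, time stands still between calls to the robot, and variables do not carry over. Pictures are saved under pics/ and viewed, at most 10 in all, crops included, and the job is handed in when it is done.

Besides the shell and the picture viewer there is one more tool, called after "Emit:" as a command line: name --argument value ..., lists and objects as JSON in quotes. apply_moves: Moves the arm, as the interface text tells. Its arguments: {"type":"object","properties":{"deltas":{"type":"array"},"grip":{"type":"number"},"grip_force":{"type":"number"}},"required":["deltas"]}

```bash
mkdir -p pics
cat > h.py <<'E'
import numpy as np, cv2
from plant import ctrl
def grab(n,save=None):
    f=ctrl.grab_frame(n)
    np.savez('last_%s.npz'%n,**f)
    if save: cv2.imwrite('pics/'+save,f['color'][:,:,::-1])
    return f
def load(n): 
    d=np.load('last_%s.npz'%n); return {k:d[k] for k in d}
def rays(f,uv,fish):
    uv=np.atleast_2d(np.asarray(uv,float)); F=210/np.tan(np.radians(float(f['vfov']))/2)
    d=(uv-[float(f['cx']),float(f['cy'])])/F
    if fish:
        r=np.linalg.norm(d,axis=1,keepdims=True)+1e-12
        c=np.hstack([d/r*np.sin(r),np.cos(r)])
    else: c=np.hstack([d,np.ones((len(d),1))])
    return -f['R'].T@f['t'], c@f['R']
def onplane(f,uv,z,fish=False):
    o,d=rays(f,uv,fish); return o+d*((z-o[2])/d[:,2:3])
def bydepth(f,fish=False):
    h,w=f['depth'].shape; u,v=np.meshgrid(np.arange(w),np.arange(h))
    o,d=rays(f,np.c_[u.ravel(),v.ravel()],fish)
    fw=d@f['R'][2]
    P=o+d*(f['depth'].ravel()/fw)[:,None]; return P.reshape(h,w,3)
E
python3 - <<'E'
from h import *
s=ctrl.observe(); print(s)
a=grab('scene');b=grab('top')
im=np.hstack([a['color'],b['color']]);
cv2.imwrite('pics/a.png',a['color'][:,:,::-1]);cv2.imwrite('pics/b.png',b['color'][:,:,::-1])
for f in(a,b): print(f['vfov'],f['cx'],f['cy'],f['R'].round(3),f['t'].round(3))
E
```

```text
{'time_s': 0.0, 'joint_positions': array([ 1.2320843 ,  0.38424866,  0.01641366,  1.37114729, -0.00631487,
        1.38821769, -0.0464964 ]), 'joint_vel': array([-0.00069576, -0.00148971, -0.00187525,  0.00170234, -0.00048529,
       -0.00120059, -0.00099698]), 'joint_torque': array([-3.94688514e-04, -6.27594423e+01,  8.44121799e-01, -3.71819937e+01,
        1.66843669e-02,  1.40954755e-02,  6.51751293e-06]), 'ee_pos': array([ 0.17008446, -0.60088635,  0.23027576]), 'tcp_rot': array([[ 9.62196778e-01,  2.72354608e-01, -5.72092920e-04],
       [ 2.72355206e-01, -9.62194930e-01,  1.88656631e-03],
       [-3.66498786e-05, -1.97106051e-03, -9.99998057e-01]]), 'contact_force': array([-0.09333693, -0.99932921, -0.26928558]), 'wrist_torque': array([-0.00945902, -0.02447004, -0.03647734]), 'grasp_force': 0.0, 'width': 0.08541175692412323}
45.224988411713056 275.82200408374086 205.96823176860102 [[-0.835  0.55  -0.017]
 [ 0.419  0.615 -0.668]
 [-0.357 -0.564 -0.744]] [ 0.41  -0.202  1.582]
56.25462114136521 279.22081536564576 203.51132659274722 [[ 0.017 -1.    -0.003]
 [-0.994 -0.017 -0.106]
 [ 0.106  0.004 -0.994]] [0.06  0.543 1.231]
```

View pics/b.png

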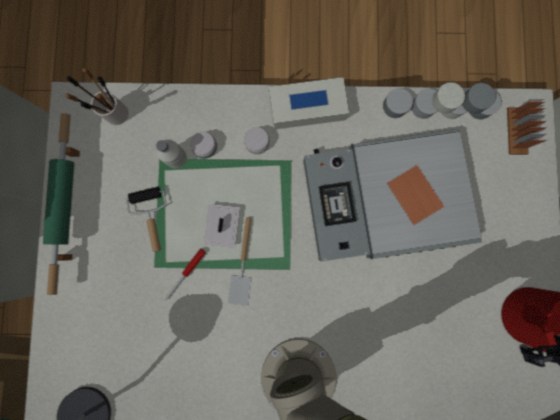

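View pics/a.png

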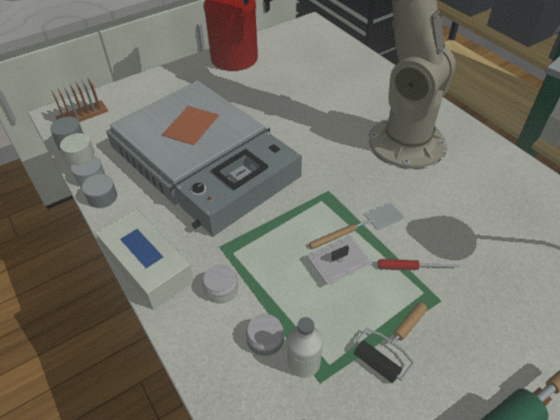

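The top view shows the cover at about (222,225) with its dark wing at (221,226). The well with its black gasket is at (337,204), and the deck lies to its right (-y). The spatula handle at (247,240) is close to the cover.

Run:
```python
from h import *
f=load('top');P=bydepth(f);hsv=cv2.cvtColor(f['color'],cv2.COLOR_RGB2HSV);g=f['color'].max(2)
def rep(name,m,z,box):
    M=np.zeros(g.shape,np.uint8);u0,v0,u1,v1=box;M[v0:v1,u0:u1]=m[v0:v1,u0:u1]
    cs,_=cv2.findContours(M,cv2.RETR_EXTERNAL,cv2.CHAIN_APPROX_NONE);c=max(cs,key=cv2.contourArea)[:,0]
    W=onplane(f,c,z)[:,:2].astype(np.float32);r=cv2.minAreaRect(W)
    print(name,len(c),'uv',c.min(0),c.max(0),'c',np.round(r[0],4),'size',np.round(r[1],4),'ang',round(r[2],1))
    b=cv2.boxPoints(r);e=b[1]-b[0];e2=b[2]-b[1];e=e if np.hypot(*e)>np.hypot(*e2) else e2
    print('   long axis deg',np.degrees(np.arctan2(e[1],e[0])))
for t in(60,80): rep('gasket',g<t,.095,(312,175,365,235))
for t in(60,80): rep('wing',g<t,.069,(205,205,238,245))
H=P[:,:,2]
rep('flangeH',(H>.018)&(H<.08),.029,(195,195,243,255))
rep('wingH',(H>.045)&(H<.08),.069,(205,205,238,245))
for q in [(337,204),(222,205),(221,226),(320,225),(420,230),(247,240)]: print(q,P[q[1],q[0]].round(3),f['color'][q[1],q[0]])
```

```text
gasket 136 uv [319 182] [356 225] c [ 0.5385 -0.107 ] size [0.1236 0.0976] ang 9.3
   long axis deg 9.261046
gasket 140 uv [318 181] [357 225] c [ 0.5391 -0.108 ] size [0.1274 0.1024] ang 9.5
   long axis deg 9.462639
wing 27 uv [219 219] [222 231] c [0.4676 0.2496] size [0.0371 0.0093] ang 1.9
   long axis deg 1.8690625
wing 30 uv [218 218] [223 231] c [0.4691 0.2496] size [0.0401 0.0154] ang 1.0
   long axis deg 0.9755613
flangeH 139 uv [204 204] [239 247] c [0.4692 0.2522] size [0.0999 0.1298] ang 84.5
   long axis deg -5.49717
wingH 33 uv [218 218] [223 232] c [0.4677 0.2504] size [0.013  0.0438] ang 85.5
   long axis deg -4.488963
(337, 204) [ 0.539 -0.11   0.065] [68 71 72]
(222, 205) [0.534 0.253 0.027] [119 118 118]
(221, 226) [0.465 0.249 0.064] [23 22 24]
(320, 225) [ 0.472 -0.056  0.084] [100 107 107]
(420, 230) [ 0.461 -0.353  0.103] [126 129 130]
(247, 240) [0.408 0.064 1.282] [90 74 56]
```

```bash
cat >> h.py <<'E'
def plan(targets,start=None):
    """targets: (x,y,z,theta_deg of tool x, continuous). prints shares and rows per call"""
    s=ctrl.observe();R=s['tcp_rot'];p=s['ee_pos'].copy();th=np.degrees(np.arctan2(R[1,0],R[0,0]))
    if start is not None: p=np.array(start[:3],float);th=start[3]
    for T in targets:
        for _ in range(8):
            d=np.array(T[:3])-p;a=np.radians(th)
            sh=np.array([d[0]*np.cos(a)+d[1]*np.sin(a),d[0]*np.sin(a)-d[1]*np.cos(a),-d[2]])/.15
            k=min(1,1/(abs(sh).max()+1e-9));dth=T[3]-th
            n=int(np.ceil(max(np.linalg.norm(d)*k/.06,1 if k<1 else abs(dth)/10.5,1)))
            st=np.clip(dth,-10.5*n,10.5*n);t=-np.radians(st)/2
            print('shares',(sh*k).round(3),'turn',round(t,3),'rows',n,end=' ')
            p=p+d*k;th+=st;print('->',p.round(3),round(th,1))
            if k==1 and abs(T[3]-th)<.1:break
E
python3 -c "
from h import *
plan([(.5,-.25,.25,90),(.469,.252,.2,174.5)])"
```

```text
shares [ 1.    -0.6   -0.048] turn -0.275 rows 3 -> [ 0.29  -0.473  0.237] 47.3
shares [ 1.     0.009 -0.041] turn -0.275 rows 3 -> [ 0.393 -0.364  0.244] 78.8
shares [ 0.885  0.554 -0.043] turn -0.098 rows 3 -> [ 0.5  -0.25  0.25] 90.0
shares [ 1.    -0.062  0.1  ] turn -0.275 rows 3 -> [ 0.491 -0.1    0.235] 121.5
shares [1.    0.531 0.113] turn -0.275 rows 3 -> [0.48  0.07  0.218] 153.0
shares [0.59  1.    0.115] turn -0.188 rows 3 -> [0.47  0.243 0.201] 174.5
shares [0.009 0.057 0.006] turn -0.0 rows 1 -> [0.469 0.252 0.2  ] 174.5
```

Emit:
apply_moves --deltas '[[[1,-0.6,-0.05],-0.275],[[1,-0.6,-0.05],-0.275],[[1,-0.6,-0.05],-0.275],[[1,-0.6,-0.05],-0.275]]'

```text
time_s: 0.6
ee_pos: [0.2944, -0.4701, 0.2391]
tcp_rot: [[0.67, 0.742, 0.002], [0.742, -0.67, 0.001], [0.002, 0.001, -1.0]]
contact_force: [-1.0, -0.4, 1.2]
width: 0.0853
grasp_force: 0.0
```

Emit:
apply_moves --deltas '[[[1,0,-0.04],-0.275],[[1,0,-0.04],-0.275],[[1,0,-0.04],-0.275],[[1,0,-0.04],-0.275]]'

```text
time_s: 1.1
ee_pos: [0.3929, -0.3623, 0.2446]
tcp_rot: [[0.19, 0.982, 0.0], [0.982, -0.19, 0.001], [0.001, -0.0, -1.0]]
contact_force: [0.2, 0.2, 0.1]
width: 0.0855
grasp_force: 0.0
```

Emit:
apply_moves --deltas '[[[0.885,0.554,-0.04],-0.1],[[0.885,0.554,-0.04],-0.1],[[0.885,0.554,-0.04],-0.1],[[0.885,0.554,-0.04],-0.1]]'

```text
time_s: 1.6
ee_pos: [0.4998, -0.2486, 0.2503]
tcp_rot: [[-0.004, 1.0, -0.0], [1.0, 0.004, 0.001], [0.001, -0.0, -1.0]]
contact_force: [-0.3, -0.4, -0.5]
width: 0.0852
grasp_force: 0.0
```

Emit:
apply_moves --deltas '[[[1,-0.06,0.1],-0.275],[[1,-0.06,0.1],-0.275],[[1,-0.06,0.1],-0.275],[[1,-0.06,0.1],-0.275]]'

```text
time_s: 2.1
ee_pos: [0.4885, -0.1, 0.2357]
tcp_rot: [[-0.526, 0.85, -0.001], [0.85, 0.526, -0.001], [-0.0, -0.001, -1.0]]
contact_force: [0.5, -0.8, 0.2]
width: 0.0854
grasp_force: 0.0
```

Emit:
apply_moves --deltas '[[[1,0.53,0.1],-0.275],[[1,0.53,0.1],-0.275],[[1,0.53,0.1],-0.275],[[1,0.53,0.1],-0.275]]'

```text
time_s: 2.6
ee_pos: [0.4777, 0.0706, 0.2207]
tcp_rot: [[-0.893, 0.449, -0.0], [0.449, 0.893, 0.0], [0.0, 0.0, -1.0]]
contact_force: [0.3, -0.8, 0.5]
width: 0.0854
grasp_force: 0.0
```

Emit:
apply_moves --deltas '[[[0.59,1,0.1],-0.188],[[0.59,1,0.1],-0.188],[[0.59,1,0.1],-0.188],[[0.59,1,0.1],-0.188],[[0.59,1,0.1],-0.188]]'

```text
time_s: 3.22
ee_pos: [0.4678, 0.2404, 0.2053]
tcp_rot: [[-0.995, 0.097, -0.001], [0.097, 0.995, -0.001], [0.0, -0.001, -1.0]]
contact_force: [0.0, -0.3, 0.5]
width: 0.0855
grasp_force: 0.0
```

Run:
```python
from h import *
s=ctrl.observe();print(s['time_s'],s['joint_positions'].round(2),s['ee_pos'],s['contact_force'])
f=grab('wrist','w1.png');print(f['vfov'],f['cx'],f['cy'],f['R'].round(3),(-f['R'].T@f['t']).round(3))
plan([(.469,.252,.12,174.5)])
```

```text
3.225 [ 0.21  0.3  -0.9   1.65  0.24  1.31  0.74] [0.46780169 0.24040826 0.20525913] [ 0.02141155 -0.31237875  0.5212056 ]
65.70646984690485 282.2430753478671 207.3981857054124 [[ 0.097  0.995 -0.002]
 [ 0.949 -0.092  0.302]
 [ 0.3   -0.031 -0.953]] [0.391 0.248 0.348]
shares [-0.     0.079  0.569] turn -0.001 rows 2 -> [0.469 0.252 0.12 ] 174.5
```

View pics/w1.png

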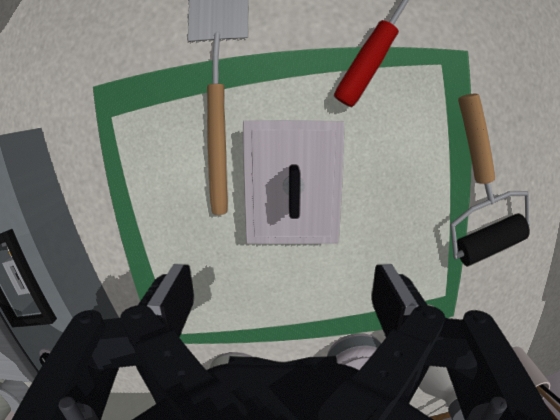

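The wrist view shows the cover clear of other objects, with the wing at about (294,191). The spatula handle is about 25 px to the left of the cover.

Run:
```python
from h import *
f=load('wrist');g=f['color'].max(2);P=bydepth(f,True)
M=np.zeros(g.shape,np.uint8);M[155:225,285:305]=g[155:225,285:305]<45
cs,_=cv2.findContours(M,0,1);c=max(cs,key=cv2.contourArea)[:,0];print(c.min(0),c.max(0))
for z in(.069,.055):
  W=onplane(f,c,z,True)[:,:2].astype(np.float32);r=cv2.minAreaRect(W);print(z,r)
H=P[:,:,2];m=(H>.05)&(H<.08);m[:,:270]=0;m[:,320:]=0;m[:150]=0;m[235:]=0
print('depth wing',m.sum(),P[m].mean(0),cv2.minAreaRect(P[m][:,:2].astype(np.float32)))
m=(H>.018)&(H<.04);m[:,:225]=0;m[:,360:]=0;m[:100]=0;m[250:]=0
print('depth flange',m.sum(),np.median(P[m][:,2]),cv2.minAreaRect(P[m][:,:2].astype(np.float32)))
```

```text
[289 165] [299 217]
0.069 ((0.4646349549293518, 0.2511981725692749), (0.008866723626852036, 0.0477837435901165), 84.74017333984375)
0.055 ((0.468353807926178, 0.25133687257766724), (0.009312057867646217, 0.05018401890993118), 84.74129486083984)
depth wing 606 [0.4656232  0.25157445 0.06670283] ((0.4674569368362427, 0.25174927711486816), (0.010119950398802757, 0.045628223568201065), 84.37821197509766)
depth flange 11477 0.02960762217684848 ((0.45799320936203003, 0.25969624519348145), (0.114981509745121, 0.15137754380702972), 84.52180480957031)
```

Run:
```python
from h import *
plan([(.4675,.2513,.1,174.6),(.4675,.2513,.037,174.6)])
```

```text
shares [0.009 0.073 0.703] turn -0.001 rows 2 -> [0.468 0.251 0.1  ] 174.6
shares [0.   0.   0.42] turn -0.0 rows 2 -> [0.468 0.251 0.037] 174.6
```

Emit:
apply_moves --deltas '[[[0.01,0.073,0.4],0],[[0.01,0.073,0.7],0],[[0.01,0.073,0.95],0],[[0.01,0.073,1],0],[[0.01,0.073,1],0]]' --grip 0.4

```text
time_s: 3.9
ee_pos: [0.4666, 0.2535, 0.0565]
tcp_rot: [[-0.996, 0.093, 0.001], [0.093, 0.996, -0.0], [-0.001, -0.0, -1.0]]
contact_force: [0.0, -0.1, -0.0]
width: 0.051
grasp_force: 0.0
```

Emit:
apply_moves --deltas '[[[0,0,0.12],0],[[0,0,0.12],0],[[0,0,0.12],0]]'

```text
time_s: 4.28
ee_pos: [0.4657, 0.2548, 0.0383]
tcp_rot: [[-0.996, 0.09, 0.0], [0.09, 0.996, 0.0], [-0.0, 0.0, -1.0]]
contact_force: [0.3, -0.2, 0.3]
width: 0.0515
grasp_force: 0.0
```

Emit:
apply_moves --deltas '[[[0,0,0],0],[[0,0,0],0],[[0,0,0],0],[[0,0,0],0],[[0,0,0],0],[[0,0,0],0]]' --grip 1 --grip_force 60

```text
time_s: 5.03
ee_pos: [0.4658, 0.2549, 0.0382]
tcp_rot: [[-0.996, 0.09, 0.001], [0.09, 0.996, 0.0], [-0.001, 0.001, -1.0]]
contact_force: [0.1, 0.0, 4.2]
width: 0.0092
grasp_force: 61.0
```

Emit:
apply_moves --deltas '[[[0,0,-0.2],0],[[0,0,-0.5],0],[[0,0,-0.9],0],[[0,0,-1],0],[[0,0,-1],0]]'

```text
time_s: 5.65
ee_pos: [0.4656, 0.2544, 0.1878]
tcp_rot: [[-0.996, 0.09, 0.001], [0.09, 0.996, -0.0], [-0.001, -0.0, -1.0]]
contact_force: [0.7, 1.1, -4.4]
width: 0.0096
grasp_force: 60.1
```

Run:
```python
from h import *
s=ctrl.observe();print(s['time_s'],s['joint_positions'].round(2),s['ee_pos'],s['contact_force'],s['width'])
f=grab('wrist','w2.png')
plan([(.539,-.108,.22,189.4)])
```

```text
5.65 [ 0.18  0.33 -0.9   1.67  0.27  1.28  0.71] [0.46561268 0.25444005 0.18776647] [ 0.68874595  1.08866172 -4.37753514] 0.009573784757479347
shares [-0.3   -1.    -0.095] turn -0.127 rows 3 -> [0.496 0.1   0.201] 189.4
shares [-0.037 -1.    -0.091] turn -0.0 rows 3 -> [ 0.526 -0.047  0.214] 189.4
shares [-0.016 -0.417 -0.038] turn -0.0 rows 2 -> [ 0.539 -0.108  0.22 ] 189.4
```

View pics/w2.png

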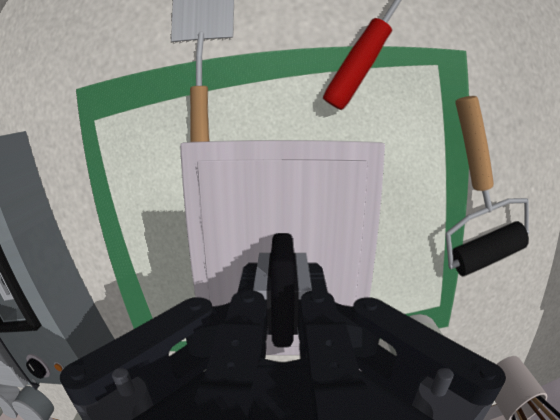

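The cover hangs level in the grip. The flange's front edge is at row ~142, from x=182 to x=383.

Emit:
apply_moves --deltas '[[[-0.3,-1,-0.2],-0.13],[[-0.3,-1,-0.2],-0.13],[[-0.3,-1,-0.2],-0.13],[[-0.3,-1,-0.2],-0.13]]'

```text
time_s: 6.2
ee_pos: [0.4971, 0.0958, 0.2156]
tcp_rot: [[-0.987, -0.161, -0.003], [-0.161, 0.987, -0.002], [0.004, -0.001, -1.0]]
contact_force: [0.3, 0.6, -3.0]
width: 0.0089
grasp_force: 60.0
```

Emit:
apply_moves --deltas '[[[-0.02,-0.35,0],0],[[-0.02,-0.35,0],0],[[-0.02,-0.35,0],0],[[-0.02,-0.35,0],0]]'

```text
time_s: 6.7
ee_pos: [0.5081, 0.0515, 0.2171]
tcp_rot: [[-0.985, -0.172, -0.001], [-0.172, 0.985, 0.001], [0.001, 0.001, -1.0]]
contact_force: [-0.5, 0.3, -2.7]
width: 0.0084
grasp_force: 60.0
```

Run:
```python
from h import *
s=ctrl.observe();print(s['time_s'],s['joint_positions'].round(2),s['ee_pos'],s['tcp_rot'][:2,0],s['contact_force'],s['width'])
f=grab('wrist','w3.png')
```

```text
6.7 [ 0.59  0.24 -0.88  1.67  0.19  1.32  1.42] [0.50805913 0.05147956 0.21705392] [-0.98513855 -0.17175696] [-0.48579076  0.31272236 -2.68849845] 0.008351209738064708
```

View pics/w3.png

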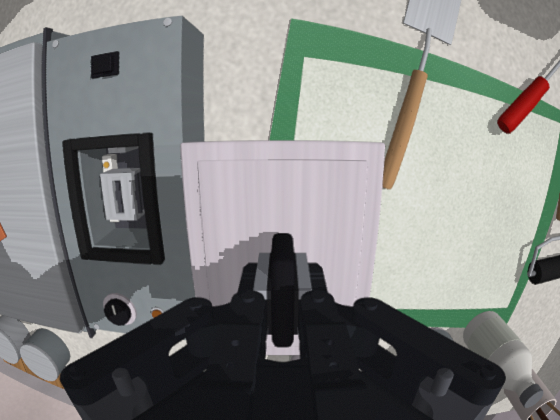

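Run:
```python
from h import *
f=load('wrist');g=f['color'].max(2)
M=np.zeros(g.shape,np.uint8);M[120:272,58:168]=g[120:272,58:168]<42
cs,hi=cv2.findContours(M,cv2.RETR_CCOMP,cv2.CHAIN_APPROX_NONE)
for c in sorted(cs,key=cv2.contourArea)[-2:]:
  c=c[:,0]
  for z in(.085,.092,.098):
    W=onplane(f,c,z,True)[:,:2].astype(np.float32);print(len(c),z,[np.round(x,4) for x in cv2.minAreaRect(W)])
# flange edges
s=ctrl.observe();p=s['ee_pos'];zt=p[2]-.009
col=f['color'].astype(int);fl=((col[:,:,0]-col[:,:,1]>4)&(g>110)).astype(np.uint8)
L=[];Rr=[];T=[]
for v in range(155,235,4):
    u=np.where(fl[v,170:300])[0];L.append((170+u[0]-.5,v))
    u=np.where(fl[v,330:396])[0];Rr.append((330+u[-1]+.5,v))
for u in range(195,375,4):
    v=np.where(fl[125:200,u])[0];T.append((u,125+v[0]-.5))
Rt=s['tcp_rot']
for n,e in(('L',L),('R',Rr),('T',T)):
    W=(onplane(f,e,zt,True)-p)@Rt
    i=0 if n=='T' else 1
    k=np.polyfit(W[:,1-i],W[:,i],1);r=W[:,i]-np.polyval(k,W[:,1-i]);print(n,'tool slope',k[0].round(4),'at mid',np.median(W[:,i]).round(4),'at0',k[1].round(4),r.std().round(4))
```

```text
321 0.085 [array([ 0.5382, -0.1114]), array([0.1053, 0.0736]), np.float64(9.3849)]
321 0.092 [array([ 0.5355, -0.1075]), array([0.1026, 0.0717]), np.float64(9.3849)]
321 0.098 [array([ 0.5332, -0.1043]), array([0.1003, 0.0701]), np.float64(9.3849)]
413 0.085 [array([ 0.5402, -0.1122]), array([0.1289, 0.1031]), np.float64(9.5147)]
413 0.092 [array([ 0.5375, -0.1084]), array([0.1256, 0.1005]), np.float64(9.5147)]
413 0.098 [array([ 0.5351, -0.1051]), array([0.1228, 0.0982]), np.float64(9.5147)]
L tool slope -0.0032 at mid -0.0486 at0 -0.0485 0.0002
R tool slope 0.232 at mid 0.0498 at0 0.0438 0.0016
T tool slope -0.0667 at mid 0.0626 at0 0.0644 0.0023
```

Run:
```python
from h import *
s=ctrl.observe();p=s['ee_pos'];Rt=s['tcp_rot']
th=np.radians(9.45);X=np.array([np.cos(th),np.sin(th)]);Y=np.array([-X[1],X[0]])
for n,fish in(('wrist',True),('top',False)):
    f=load(n);P=bydepth(f,fish);m=(f['depth']>0)&(abs(P[:,:,0]-.538)<.085)&(abs(P[:,:,1]+.108)<.07)
    Q=P[m];q=(Q[:,:2]-[.538,-.108]);a=q@X;b=q@Y;z=Q[:,2]
    con=(abs(a)>.065)|(abs(b)>.055);print(n,'console z',np.median(z[con]).round(4))
    z=z-np.median(z[con])+.085
    for lo in(.089,.092):
      r=(z>lo)&(z<.104)&(abs(a)<.07)&(abs(b)<.057)
      i=r&(abs(b)<.025);j=r&(abs(a)<.035)
      e=lambda v:np.percentile(v,[2,50,98]).round(4)
      print(lo,'a-',e(a[i&(a<0)]),'a+',e(a[i&(a>0)]),'b-',e(b[j&(b<0)]),'b+',e(b[j&(b>0)]))
f=load('wrist');g=cv2.cvtColor(f['color'],cv2.COLOR_RGB2GRAY);P=bydepth(f,True)
F=np.abs(P[:,:,2]-(p[2]-.009))<.008
L=[];R=[];T=[]
for v in range(160,225,3):
    u=np.where(F[v,165:400])[0]+165;L.append((u[0]-.5,v));R.append((u[-1]+.5,v))
for u in range(200,370,3):
    v=np.where(F[120:200,u])[0]+120;T.append((u,v[0]-.5))
for n,e,i in(('L',L,1),('R',R,1),('T',T,0)):
    W=(onplane(f,e,p[2]-.009,True)-p)@Rt;k=np.polyfit(W[:,1-i],W[:,i],1)
    print(n,k.round(4),'med',np.median(W[:,i]).round(4),'x' ,W[:,1-i].mean().round(3),np.std(W[:,i]-np.polyval(k,W[:,1-i])).round(4))
```

```text
wrist console z 0.0848
0.089 a- [-0.0637 -0.0586 -0.053 ] a+ [0.0488 0.0521 0.0591] b- [-0.0467 -0.0385 -0.0359] b+ [0.0382 0.0451 0.0487]
0.092 a- [-0.0635 -0.0583 -0.053 ] a+ [0.0488 0.0527 0.0591] b- [-0.0467 -0.0395 -0.036 ] b+ [0.0381 0.0446 0.0487]
top console z 0.0852
0.089 a- [-0.064  -0.0569 -0.0511] a+ [0.0511 0.0565 0.0679] b- [-0.0465 -0.0408 -0.0351] b+ [0.0384 0.0443 0.0498]
0.092 a- [-0.0615 -0.0566 -0.0511] a+ [0.0511 0.0564 0.0616] b- [-0.0463 -0.0408 -0.0352] b+ [0.0384 0.044  0.0491]
L [-0.0062 -0.0485] med -0.0488 x 0.038 0.0002
R [-0.008  0.05 ] med 0.0497 x 0.038 0.0002
T [-0.0001  0.063 ] med 0.063 x 0.001 0.0001
```

Run:
```python
from h import *
plan([(.534,-.108,.165,189.1)])
```

```text
shares [ 0.012 -1.     0.324] turn -0.275 rows 3 -> [ 0.532 -0.097  0.169] -138.6
shares [ 0.041 -0.065  0.025] turn -2.86 rows 32 -> [ 0.534 -0.108  0.165] 189.1
```

Emit:
apply_moves --deltas '[[[0.01,-1,0],0.007],[[0.01,-1,0],0.007],[[0.01,-1,0.2],0.007],[[0.01,-1,0.32],0.007],[[0.01,-1,0.32],0.007]]'

```text
time_s: 7.38
ee_pos: [0.5317, -0.0963, 0.1684]
tcp_rot: [[-0.987, -0.158, -0.003], [-0.158, 0.987, 0.002], [0.003, 0.002, -1.0]]
contact_force: [0.5, 0.9, -2.2]
width: 0.0088
grasp_force: 59.9
```

Run:
```python
from h import *
s=ctrl.observe();print(s['time_s'],s['joint_positions'].round(2),s['ee_pos'],s['contact_force'])
plan([(.534,-.108,.145,-170.9)])
```

```text
7.375 [ 0.76  0.34 -0.78  1.67  0.25  1.24  1.65] [ 0.531681   -0.09628934  0.16841376] [ 0.51295056  0.87941848 -2.18924072]
shares [-0.003 -0.08   0.156] turn -0.0 rows 1 -> [ 0.534 -0.108  0.145] -170.9
```

Emit:
apply_moves --deltas '[[[0,-0.08,0.08],0],[[0,-0.08,0.15],0],[[0,-0.08,0.15],0],[[0,-0.08,0.15],0]]'

```text
time_s: 7.88
ee_pos: [0.5347, -0.1096, 0.1476]
tcp_rot: [[-0.988, -0.156, 0.0], [-0.156, 0.988, 0.0], [-0.0, 0.0, -1.0]]
contact_force: [-0.1, 0.0, -2.4]
width: 0.009
grasp_force: 60.0
```

Run:
```python
from h import *
s=ctrl.observe();print(s['time_s'],s['ee_pos'],s['contact_force'],s['wrist_torque'])
a=grab('scene');f=grab('wrist')
c=cv2.resize(a['color'][120:240,160:320],(640,480),interpolation=cv2.INTER_CUBIC)
w=f['color'][60:360,60:460]
cv2.imwrite('pics/c4.png',np.hstack([cv2.resize(c,(400,300)),w])[:,:,::-1])
plan([(.534,-.108,.145,-170.9)])
```

```text
7.875 [ 0.5347309  -0.10956037  0.14762187] [-0.10066036  0.02055934 -2.43488166] [0.00192229 0.03990794 0.05715659]
shares [0.004 0.012 0.019] turn -0.001 rows 1 -> [ 0.534 -0.108  0.145] -170.9
```

View pics/c4.png

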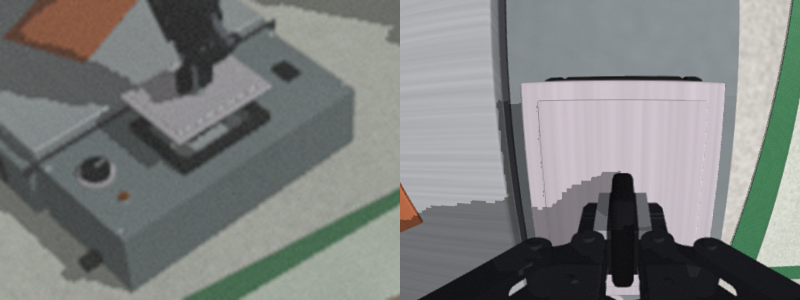

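Left: scene crop, with the cover hovering squarely over the well. Right: wrist crop, with the gasket's front strip (545–703, row 77) centred on the flange (523–724). Alignment is good, so I'm lowering by feel.

Emit:
apply_moves --deltas '[[[0,0.01,0.06],0],[[0,0.01,0.12],0],[[0,0.01,0.15],0],[[0,0.01,0.17],0],[[0,0.01,0.17],0]]'

```text
time_s: 8.6
ee_pos: [0.5342, -0.1085, 0.1216]
tcp_rot: [[-0.988, -0.156, -0.0], [-0.156, 0.988, 0.0], [0.0, 0.0, -1.0]]
contact_force: [0.1, -0.3, -2.4]
width: 0.0091
grasp_force: 60.0
```

Emit:
apply_moves --deltas '[[[0,0,0.02],0],[[0,0,0.035],0],[[0,0,0.05],0]]'

```text
time_s: 8.98
ee_pos: [0.5343, -0.1085, 0.1142]
tcp_rot: [[-0.988, -0.156, 0.0], [-0.156, 0.988, 0.0], [-0.0, 0.0, -1.0]]
contact_force: [-0.1, 0.2, -2.9]
width: 0.009
grasp_force: 60.0
```

Emit:
apply_moves --deltas '[[[0,0,0.01],0],[[0,0,0.02],0],[[0,0,0.03],0],[[0,0,0.03],0]]'

```text
time_s: 9.48
ee_pos: [0.5344, -0.1085, 0.11]
tcp_rot: [[-0.988, -0.156, 0.0], [-0.156, 0.988, -0.0], [-0.0, -0.0, -1.0]]
contact_force: [-1.4, -0.1, 0.7]
width: 0.0093
grasp_force: 60.7
```

Emit:
apply_moves --deltas '[[[0,0,0.007],0],[[0,0,0.014],0],[[0,0,0.014],0]]'

```text
time_s: 9.85
ee_pos: [0.5344, -0.1085, 0.1078]
tcp_rot: [[-0.988, -0.156, 0.0], [-0.156, 0.988, -0.0], [-0.0, -0.0, -1.0]]
contact_force: [-1.4, -0.4, 3.4]
width: 0.009
grasp_force: 60.9
```

Emit:
apply_moves --deltas '[[[0,0,0.004],0],[[0,0,0.007],0],[[0,0,0.007],0]]'

```text
time_s: 10.22
ee_pos: [0.5344, -0.1085, 0.1067]
tcp_rot: [[-0.988, -0.156, 0.0], [-0.156, 0.988, 0.0], [-0.0, 0.0, -1.0]]
contact_force: [-1.4, -1.7, 4.4]
width: 0.0092
grasp_force: 60.9
```

Emit:
apply_moves --deltas '[[[0,0,0.004],0],[[0,0,0.007],0],[[0,0,0.007],0]]'

```text
time_s: 10.6
ee_pos: [0.5344, -0.1085, 0.1057]
tcp_rot: [[-0.988, -0.156, 0.0], [-0.156, 0.988, 0.0], [-0.0, -0.0, -1.0]]
contact_force: [-1.9, -0.2, 4.6]
width: 0.0091
grasp_force: 61.0
```

Emit:
apply_moves --deltas '[[[0,0,0.004],0],[[0,0,0.007],0],[[0,0,0.007],0]]'

```text
time_s: 10.98
ee_pos: [0.5344, -0.1085, 0.1046]
tcp_rot: [[-0.988, -0.156, 0.0], [-0.156, 0.988, 0.0], [-0.0, 0.0, -1.0]]
contact_force: [-1.2, 0.7, 4.7]
width: 0.0095
grasp_force: 61.1
```

Emit:
apply_moves --deltas '[[[0,0,0.004],0],[[0,0,0.007],0],[[0,0,0.007],0]]'

```text
time_s: 11.35
ee_pos: [0.5344, -0.1085, 0.1036]
tcp_rot: [[-0.988, -0.156, 0.0], [-0.156, 0.988, 0.0], [-0.0, -0.0, -1.0]]
contact_force: [-2.2, -0.3, 5.4]
width: 0.009
grasp_force: 61.2
```

Emit:
apply_moves --deltas '[[[0,0,0.004],0],[[0,0,0.007],0],[[0,0,0.007],0]]'

```text
time_s: 11.72
ee_pos: [0.5344, -0.1085, 0.1026]
tcp_rot: [[-0.988, -0.156, 0.0], [-0.156, 0.988, -0.0], [-0.0, -0.0, -1.0]]
contact_force: [-1.5, 0.2, 6.1]
width: 0.0088
grasp_force: 61.3
```

Emit:
apply_moves --deltas '[[[0,0,0.004],0],[[0,0,0.007],0],[[0,0,0.007],0]]'

```text
time_s: 12.1
ee_pos: [0.5344, -0.1085, 0.1017]
tcp_rot: [[-0.988, -0.156, 0.0], [-0.156, 0.988, -0.0], [-0.0, -0.0, -1.0]]
contact_force: [-3.6, -0.3, 6.8]
width: 0.0092
grasp_force: 61.4
```

Emit:
apply_moves --deltas '[[[0.003,0,0.004],0],[[0.003,0,0.007],0],[[0.003,0,0.007],0]]'

```text
time_s: 12.48
ee_pos: [0.5344, -0.1085, 0.1009]
tcp_rot: [[-0.988, -0.156, 0.001], [-0.156, 0.988, -0.0], [-0.001, -0.0, -1.0]]
contact_force: [-1.4, -0.1, 6.9]
width: 0.0094
grasp_force: 61.5
```

Emit:
apply_moves --deltas '[[[0,0,0.004],0],[[0,0,0.007],0],[[0,0,0.007],0]]'

```text
time_s: 12.85
ee_pos: [0.5344, -0.1085, 0.0999]
tcp_rot: [[-0.988, -0.156, 0.001], [-0.156, 0.988, -0.0], [-0.001, -0.0, -1.0]]
contact_force: [-1.6, 0.3, 7.4]
width: 0.0089
grasp_force: 61.6
```

Emit:
apply_moves --deltas '[[[0,0,0.004],0],[[0,0,0.004],0],[[0,0,0.004],0]]'

```text
time_s: 13.22
ee_pos: [0.5344, -0.1085, 0.0997]
tcp_rot: [[-0.988, -0.156, 0.001], [-0.156, 0.988, -0.0], [-0.001, -0.001, -1.0]]
contact_force: [-2.7, -0.2, 10.5]
width: 0.0092
grasp_force: 62.4
```

Force jumped 3 N for 0.2 mm of travel, so the stud has bottomed. I'll ease off slightly and try the turn.

Emit:
apply_moves --deltas '[[[0,0,-0.003],0],[[0,0,-0.003],0.04],[[0,0,-0.003],0.1],[[0,0,-0.003],0.1],[[0,0,-0.003],0.1]]'

```text
time_s: 13.85
ee_pos: [0.5344, -0.1079, 0.0998]
tcp_rot: [[-0.999, 0.043, 0.001], [0.043, 0.999, 0.0], [-0.001, 0.0, -1.0]]
contact_force: [-2.2, 1.1, 7.7]
width: 0.0088
grasp_force: 61.7
```

Run:
```python
from h import *
s=ctrl.observe();print(s['time_s'],s['joint_positions'].round(2),s['ee_pos'],s['contact_force'],s['wrist_torque'],s['tcp_rot'][:2,0])
```

```text
13.85 [ 0.71  0.41 -0.71  1.74  0.29  1.1   1.44] [ 0.53440608 -0.10792187  0.09975957] [-2.24754307  1.14531207  7.73239718] [ 0.40729172  0.51539805 -0.04886631] [-0.99906452  0.04322927]
```

Emit:
apply_moves --deltas '[[[0,0.002,0],0.08],[[-0.001,0.004,0],0.16],[[-0.002,0.006,0],0.24],[[-0.004,0.008,0],0.32],[[-0.005,0.01,0],0.4],[[-0.007,0.011,0],0.48],[[-0.008,0.012,0],0.56],[[-0.009,0.013,0],0.64],[[-0.01,0.014,0],0.7],[[-0.01,0.014,0],0.7]]'

```text
time_s: 15.1
ee_pos: [0.5371, -0.105, 0.1002]
tcp_rot: [[-0.126, 0.992, 0.003], [0.992, 0.126, 0.001], [0.0, 0.003, -1.0]]
contact_force: [0.5, 3.9, 8.6]
width: 0.0092
grasp_force: 61.6
```

Run:
```python
from h import *
s=ctrl.observe();x=s['tcp_rot'][:2,0];print(s['time_s'],s['joint_positions'].round(2),s['ee_pos'],s['contact_force'],s['wrist_torque'],np.degrees(np.arctan2(x[1],x[0])))
f=grab('wrist','w5.png')
```

```text
15.1 [ 0.51  0.36 -0.46  1.74  0.17  1.08  0.12] [ 0.53706688 -0.10504845  0.10023923] [0.48803644 3.90464774 8.64012532] [ 0.75952573 -0.07980889 -0.01847039] 97.26631352429658
```

View pics/w5.png

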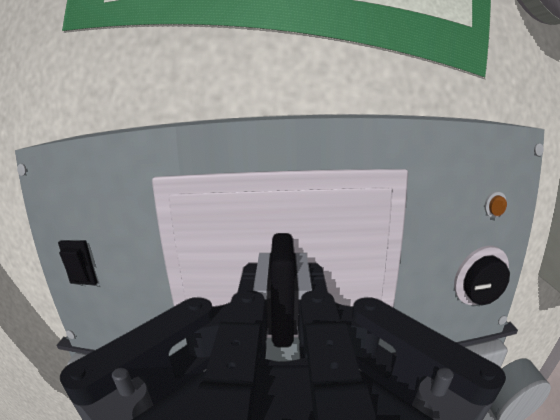

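The wing has turned about 91° with the cover square in place. I'm easing off so it rises into the detent.

Emit:
apply_moves --deltas '[[[0.003,0,-0.006],0],[[0.003,0,-0.012],0],[[0.003,0,-0.016],0],[[0.003,0,-0.016],0]]'

```text
time_s: 15.65
ee_pos: [0.5371, -0.105, 0.1025]
tcp_rot: [[-0.128, 0.992, 0.004], [0.992, 0.128, 0.001], [0.0, 0.004, -1.0]]
contact_force: [2.1, 2.4, 6.1]
width: 0.0089
grasp_force: 61.6
```

Emit:
apply_moves --deltas '[[[0,0,-0.003],0],[[0,0,-0.006],0],[[0,0,-0.006],0]]'

```text
time_s: 16.02
ee_pos: [0.5369, -0.1051, 0.1032]
tcp_rot: [[-0.128, 0.992, 0.003], [0.992, 0.128, 0.001], [0.0, 0.003, -1.0]]
contact_force: [2.6, 3.2, 5.6]
width: 0.0093
grasp_force: 61.2
```

Emit:
apply_moves --deltas '[[[0,0,-0.003],0],[[0,0,-0.005],0],[[0,0,-0.005],0]]'

```text
time_s: 16.4
ee_pos: [0.5368, -0.1051, 0.1033]
tcp_rot: [[-0.128, 0.992, 0.003], [0.992, 0.128, 0.001], [0.001, 0.003, -1.0]]
contact_force: [6.3, 3.1, -0.2]
width: 0.0092
grasp_force: 60.3
```

Emit:
apply_moves --deltas '[[[0.002,0.004,0],0],[[0.002,0.004,0],0]]' --grip_force 20

```text
time_s: 16.65
ee_pos: [0.5368, -0.1051, 0.1033]
tcp_rot: [[-0.127, 0.992, 0.002], [0.992, 0.127, 0.001], [0.0, 0.002, -1.0]]
contact_force: [5.3, 2.6, 0.4]
width: 0.0087
grasp_force: 60.5
```

Emit:
apply_moves --deltas '[[[0,0,0],0],[[0,0,0],0],[[0,0,0],0],[[0,0,0],0]]' --grip 0.5

```text
time_s: 17.15
ee_pos: [0.5358, -0.1059, 0.1031]
tcp_rot: [[-0.126, 0.992, -0.0], [0.992, 0.126, -0.0], [0.0, -0.0, -1.0]]
contact_force: [-0.2, 0.5, -0.3]
width: 0.0428
grasp_force: 0.0
```

Emit:
apply_moves --deltas '[[[0,0,-0.2],0],[[0,0,-0.5],0],[[0,0,-0.8],0],[[0,0,-0.8],0],[[0,0,-0.8],0]]'

```text
time_s: 17.77
ee_pos: [0.5356, -0.1058, 0.2227]
tcp_rot: [[-0.127, 0.992, -0.001], [0.992, 0.127, -0.0], [0.0, -0.001, -1.0]]
contact_force: [-0.5, -0.4, -0.7]
width: 0.0425
grasp_force: 0.0
```

Run:
```python
from h import *
s=ctrl.observe();print(s['time_s'],s['ee_pos'],s['contact_force'],s['width'])
f=grab('wrist','w6.png');P=bydepth(f,True);g=f['color'].max(2)
H=P[:,:,2];Q=P.reshape(-1,3)
d=Q-[.537,-.107,0]
for a,b in((.08,.092),(.092,.108),(.112,.15)):
    m=(Q[:,2]>a)&(Q[:,2]<b)&(abs(d[:,0])<.09)&(abs(d[:,1])<.075);print(a,b,m.sum(),np.median(Q[m],0).round(4),[np.round(x,3) for x in cv2.minAreaRect(Q[m][:,:2].astype(np.float32))])
    if m.sum()>20:
        A=np.c_[Q[m][:,:2],np.ones(m.sum())];print('plane',np.linalg.lstsq(A,Q[m][:,2],rcond=None)[0].round(3))
```

```text
17.775 [ 0.53564608 -0.10577244  0.22270009] [-0.46197026 -0.36171911 -0.6692428 ] 0.042535013070755835
0.08 0.092 13163 [ 0.5369 -0.0797  0.0849] [array([ 0.537, -0.107]), array([0.18, 0.15]), np.float64(0.005)]
plane [ 0.    -0.001  0.085]
0.092 0.108 14952 [ 0.535  -0.1028  0.0947] [array([ 0.546, -0.124]), array([0.144, 0.135]), np.float64(8.943)]
plane [ 0.001 -0.003  0.094]
0.112 0.15 797 [ 0.5364 -0.1044  0.1332] [array([ 0.537, -0.107]), array([0.009, 0.046]), np.float64(7.125)]
plane [ 0.027 -0.106  0.107]
```

View pics/w6.png

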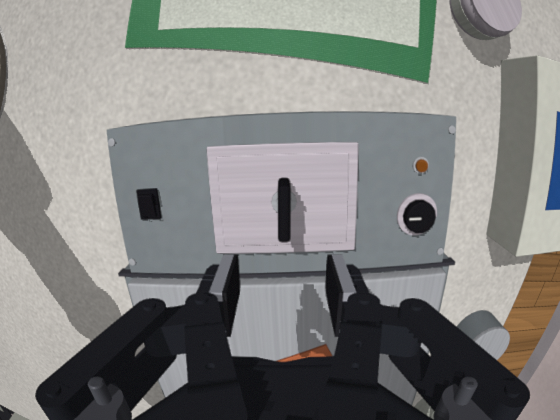

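The cover is down: flange underside about 6 mm above the console, level. The wing at (284,210) is crosswise and the gripper is clear, so I'm handing in.

```bash
python3 -c "
from plant import ctrl
print(ctrl.finish_job())"
```

```text
the job is handed in; nothing more can be done
None
```

The cover is back over the terminal well and locked: it sits level, about 6 mm above the console top, with the wing turned about 1.6 rad clockwise and holding by itself. The gripper is clear and the job was handed in at about 18 s; no verdict came back.

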